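# Put the lens, the hood and the filter back on their own pads

## Task

The lens, the lens hood and the filter have been put back on each other's cork pads: move them round so that the lens stands in the middle of the round pad, the hood in the middle of the four-petalled pad and the filter in the middle of the square pad, all the same way up as now. Park one of them on the empty oblong pad meanwhile, and leave that pad empty again at the end. Set each thing down gently, without dropping it, and leave the blower and the card case where they are.

Things in the scene. Friction and masses are not known exactly. Their poses are not given: they have to be found in the camera images.
- lens_center (a point): Aluminium lens standing upright: a plain cylinder 58 mm across and 64 mm tall, with two dark bands and dark glass on top; about 0.24 kg. The point is on its axis half-way up, 32 mm above its underside; z up. It starts near the middle of the square pad.
- hood_center (a point): Petal-shaped lens hood in black plastic, standing with its petals up: an open tube 60 mm across outside with a 3 mm wall, closed all round up to 24 mm, with four petals above that, two 42 mm tall (along its x axis) and two 36 mm tall (along y); about 50 g. The point is on its axis, 20 mm above its underside; z up. It starts near the middle of the round pad.
- filter_center (a point): Glass filter lying flat: a disc 52 mm across and 12 mm thick with a dark rim; about 50 g. The point is on its axis half-way up, 6 mm above its underside; z up. It starts near the middle of the four-petalled pad.
- pad_round: Round pad, 92 mm across; the lens belongs on it. It is 6 mm thick, fixed, bare cork like the other pads and known by its outline alone. Origin at the centre of its underside, z up; its top is 6 mm above the shelf.
- pad_petal: Four-petalled (clover-shaped) pad, 104 mm from petal tip to opposite tip, petals 42 mm wide; the hood belongs on it. It is 6 mm thick, fixed, bare cork like the other pads and known by its outline alone. Origin at the centre of its underside, z up; its top is 6 mm above the shelf.
- pad_square: Square pad, 84 mm by 84 mm; the filter belongs on it. It is 6 mm thick, fixed, bare cork like the other pads and known by its outline alone. Origin at the centre of its underside, z up; its top is 6 mm above the shelf.
- pad_oblong: Oblong pad, 66 mm along x by 110 mm along y, the spare: empty at the start and at the end. It is 6 mm thick, fixed, bare cork like the other pads and known by its outline alone. Origin at the centre of its underside, z up; its top is 6 mm above the shelf.
- blower: Blue blower bulb standing upright, 56 mm across and 90 mm tall with a thin nozzle up, loose; leave it alone. Origin at the centre of its underside.
- card_case: Flat grey memory-card case, 50 by 75 by 14 mm, lying loose; leave it alone. Origin at the centre of its underside.
- ball_clamp: Desk clamp with a black ball head, fixed on the far edge of the shelf, 77 mm tall above the shelf and about 60 mm across; an obstacle only. Origin on the shelf's surface 12 mm beyond the ball head's axis.

How it is judged:
By the outcome, as a careful person would: the job done as asked, in the order asked, and still so for the second after the job is handed in, with the robot touching nothing.
It also fails if it takes over 101 s, if anything falls off the work surface, if the arm or the gripper's body presses on something with over 40 N, if the wrist force passes 120 N, or if a joint passes its speed limit or range.

## Robot

A 7-joint arm with a two-finger parallel gripper is mounted at the origin on the work surface. World frame = base frame: x ahead of the robot, y to its left, z up, the work surface at z = 0. Lengths are in m, angles in rad, forces in N, time in s.
With the tool pointing down it reaches from about 0.35 to 0.9 m from the base axis. Payload 19.9 kg.
Tool frame: the origin (TCP) lies between the finger pads; the fingertips stand 19 mm ahead of it and the grasp point (between the pads) is the TCP; z points along the fingers, y is the direction in which the jaws open and shut (so a half turn about z gives the same grasp; the last joint's range is limited). The gripper opens to 94 mm and grips with 3 to 60 N. Pads are 16 mm wide; open, the fingers measure 119 mm over their backs; the gripper's body (75 mm by 177 mm) begins 78 mm behind the grasp point.
Start: joints at [-1.194, 0.417, -0.01, 1.614, 0.005, 1.111, -0.053], TCP at [0.254, 0.571, 0.224] pointing down, gripper open.
Joint ranges: [-2.81, 2.81], [-0.39, 2.02], [-1.27, 1.25], [0.06, 2.57], [-1.19, 4.33], [0.19, 2], [-2.82, 2.82]. Speed limits (rad/s): [1.89, 1.89, 2.39, 2.39, 3.01, 3.01, 3.01].

## Interface

Orientations are given as a 3x3 rotation matrix whose columns are the frame's x, y, z axes.
In Python, from rig import robot gives the robot as it stands. Calls block until the motion is done:
- robot.move_ptp(position, orientation): joint-space move of the TCP to a pose.
- robot.move_linear(position, velocity=0.15, frame=None, threshold=None): straight line of the TCP; frame=None keeps the orientation; velocity is the mean speed in m/s. With threshold (N) it stops when the force on the tool has changed by that much, and returns True; else False.
- robot.goto_joints(angles): joint-space move.
- robot.gripper_to(opening): finger opening in m; the grip force is fixed at half the most; returns when the fingers have stopped.
- robot.pause(seconds).
- robot.ik(position, orientation): joint angles nearest the present ones, or None.
- robot.get_state(): the state.
- robot.grab_frame(name): name is "scene" or "top" or "wrist"; returns the picture (480x640x3 uint8, red, green, blue); there is no depth.
- robot.camera_info(name): a dict with "fx", "fy", "cx", "cy" (pixels), "dist" ([k1, k2, p1, p2, k3] as OpenCV has them; the pictures are not rectified), "rvec" (rotation vector, rad) and "tvec" (3), from world to camera coordinates, as OpenCV has them. Camera axes: x right, y down, z forward; pixel columns grow to the right and rows downward; lengths in m; the calibration is good to about 2 mm. A picture is of the moment at which its call begins: read the wrist's pose just before it. camera_info takes no time and is no camera call; for the wrist camera it gives the pose at the moment of the call.
A pose or a line that the arm cannot do raises robot.PlanningError and nothing moves.
- robot.sign_off(): hands the job in, once; it reports no verdict.
The state is a dict: "time": time; "qpos": joint angles; "joint_vel": joint speeds; "effort": joint torques, N m; "ee_pos": TCP position; "tool_rot": TCP orientation; "force": force on the tool from outside, world axes, zero at the start; "moment": the same for the moment, N m; "opening": finger opening in m.
Only numpy, scipy, OpenCV 4.12 (cv2) and the standard library are available. Lean on these libraries where they do the work, as an engineer would, in place of code of your own. Each camera call takes 0.05 s, during which the arm holds its last target.

## Working session

There is one attempt and no reset: what is moved stays moved. The work goes in short steps, each a Python script; the robot and the scene stay as the last script left them, time stands still between calls to the robot, and variables do not carry over. Pictures are saved under pics/ and viewed, and the job is handed in when it is done.

```bash
ls; mkdir -p pics
python3 - <<'E'
from rig import robot
import cv2
for n in ("top","scene","wrist"):
    im=robot.grab_frame(n); cv2.imwrite(f"pics/{n}0.png",im[:,:,::-1]); i=robot.camera_info(n); print(n,i)
print(robot.get_state())
E
```

```text
pics
top {'fx': 523.517476917379, 'fy': 523.517476917379, 'cx': 322.27181691519684, 'cy': 233.25858660863037, 'dist': array([-0.05371432,  0.        ,  0.        ,  0.        ,  0.        ]), 'rvec': array([ 2.20758272, -2.17714848,  0.10910112]), 'tvec': array([-0.01062666,  0.63479465,  0.98781988])}
scene {'fx': 463.2439460020662, 'fy': 463.2439460020662, 'cx': 321.510364604693, 'cy': 235.504525607396, 'dist': array([-0.00697127,  0.        ,  0.        ,  0.        ,  0.        ]), 'rvec': array([ 2.00176337,  1.67566848, -0.53756933]), 'tvec': array([-0.09827193, -0.47749901,  1.2073544 ])}
wrist {'fx': 396.66054390688066, 'fy': 396.66054390688066, 'cx': 316.26048917767093, 'cy': 238.19909462918096, 'dist': array([-0.01927143,  0.        ,  0.        ,  0.        ,  0.        ]), 'rvec': array([-2.45539852, -1.59742457, -0.19439084]), 'tvec': array([-0.62428582, -0.02661003,  0.39018353])}
{'time': 0.15, 'qpos': array([-1.19445892,  0.41783689, -0.01030985,  1.61399891,  0.00471123,
        1.11069279, -0.0530097 ]), 'joint_vel': array([ 0.00109979, -0.00194553,  0.0004412 , -0.00234433,  0.00165942,
       -0.00092667,  0.00063486]), 'effort': array([ 1.25752449e-03, -8.51527405e+01,  6.38514496e-01, -4.26131845e+01,
       -4.88259061e-02,  1.72065385e-02,  1.10930382e-04]), 'ee_pos': array([0.25351753, 0.57099585, 0.22398448]), 'tool_rot': array([[-9.13972311e-01,  4.05776454e-01, -2.91832502e-04],
       [ 4.05776550e-01,  9.13971905e-01, -8.64669191e-04],
       [-8.41356897e-05, -9.08702484e-04, -9.99999584e-01]]), 'force': array([0.24213166, 0.91125746, 0.20774686]), 'moment': array([0.05142945, 0.01351519, 0.04730782]), 'opening': 0.09427785772799843}
```

View pics/top0.png

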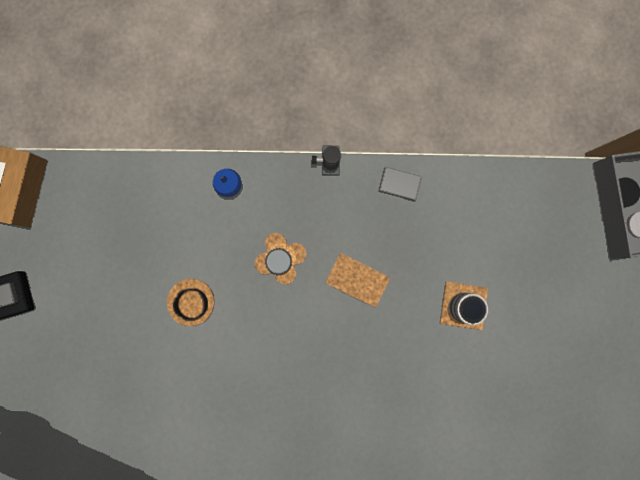

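View pics/scene0.png

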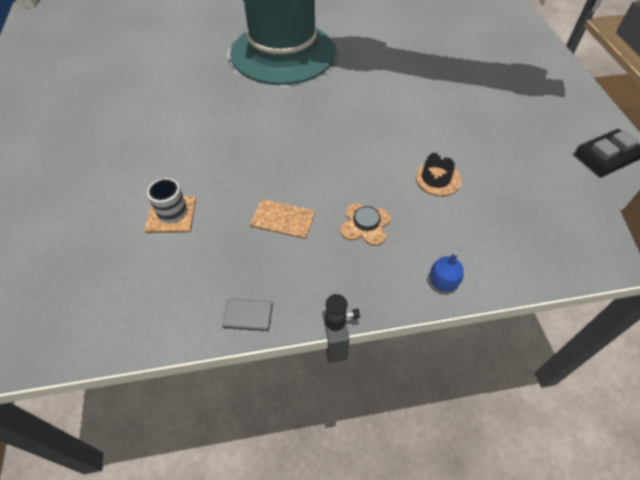

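View pics/wrist0.png

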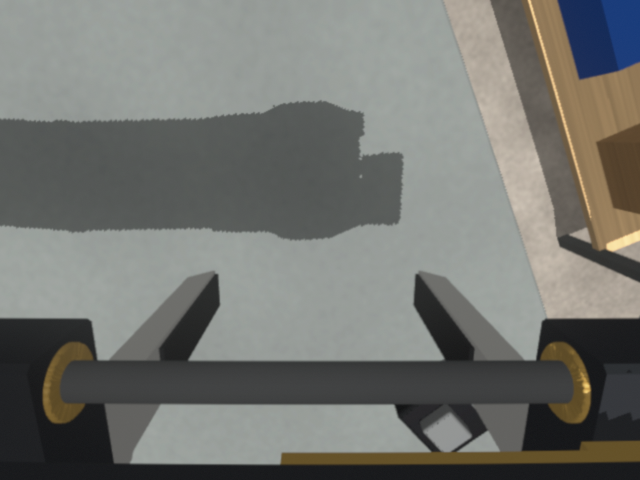

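```bash
cat > h.py <<'E'
import numpy as np, cv2
def cast(info,uv,z):
    K=np.array([[info['fx'],0,info['cx']],[0,info['fy'],info['cy']],[0,0,1]])
    p=cv2.undistortPoints(np.array(uv,float).reshape(-1,1,2),K,np.array(info['dist'])).reshape(-1,2)
    R=cv2.Rodrigues(np.array(info['rvec']))[0]; t=np.array(info['tvec'])
    d=np.c_[p,np.ones(len(p))]@R; c=-R.T@t
    return c+d*((z-c[2])/d[:,2])[:,None]
def masks(rgb):
    h=cv2.cvtColor(rgb,cv2.COLOR_RGB2HSV)
    cork=cv2.inRange(h,(5,80,90),(20,255,255))
    cork=cv2.morphologyEx(cork,cv2.MORPH_CLOSE,np.ones((3,3)))
    return h,cork
E
python3 - <<'E'
from rig import robot
from h import *
im=cv2.imread("pics/top0.png")[:,:,::-1].copy(); info=robot.camera_info("top")
h,cork=masks(im)
c=cv2.getRotationMatrix2D
n,l,s,ce=cv2.connectedComponentsWithStats(cork)
for i in range(1,n):
    if s[i,4]<200: continue
    print(s[i])
    m=(l==i).astype(np.uint8)
    cn=max(cv2.findContours(m,0,1)[0],key=cv2.contourArea).reshape(-1,2)
    w=cast(info,cn,0.006)[:,:2].astype(np.float32)
    print(' minrect',cv2.minAreaRect(w),'circ',cv2.minEnclosingCircle(w),'reach',np.hypot(*w.mean(0)))
    if abs(cv2.contourArea(w))>0: print(' hullcentroid', [ (lambda M:(M['m10']/M['m00'],M['m01']/M['m00']))(cv2.moments(cv2.convexHull(w)))])
v=cv2.resize(im[220:340,150:510],None,fx=2.2,fy=2.2,interpolation=cv2.INTER_CUBIC)
cv2.imwrite("pics/topcrop.png",v[:,:,::-1])
sc=cv2.imread("pics/scene0.png"); cv2.imwrite("pics/scrop.png",cv2.resize(sc[130:270,130:480],None,fx=2.2,fy=2.2,interpolation=cv2.INTER_CUBIC))
E
```

```text
[   0  146   30   78 1535]
 minrect ((0.7265699505805969, 0.6139712929725647), (0.1572199910879135, 0.05983452871441841), 3.877342939376831) circ ((0.7253060340881348, 0.6326194405555725), 0.07950755953788757) reach 0.9599401
 hullcentroid [(0.7342771125201855, 0.6217451387211884)]
[ 255  233   51   52 1089]
 minrect ((0.5861544013023376, 0.08012884855270386), (0.08588826656341553, 0.08486189693212509), 64.24535369873047) circ ((0.5862795114517212, 0.07979810982942581), 0.05201822891831398) reach 0.5908769
 hullcentroid [(0.5860850465762877, 0.07989871093322981)]
[ 326  253   64   54 1912]
 minrect ((0.5459272861480713, -0.07266616821289062), (0.11049944162368774, 0.0666092112660408), 64.2197494506836) circ ((0.546252965927124, -0.07297421991825104), 0.0627337098121643) reach 0.55036855
 hullcentroid [(0.5458450439536141, -0.07246923379868499)]
[ 167  279   47   47 1493]
 minrect ((0.49838531017303467, 0.25370511412620544), (0.08912613987922668, 0.08994720876216888), 0.8956873416900635) circ ((0.4986327290534973, 0.25338101387023926), 0.046229783445596695) reach 0.5593034
 hullcentroid [(0.4985764216930045, 0.25345987132511444)]
[440 281  48  49 852]
 minrect ((0.497860312461853, -0.28304481506347656), (0.0855192169547081, 0.08394862711429596), 81.24447631835938) circ ((0.49764934182167053, -0.2827775776386261), 0.05859078839421272) reach 0.57014877
 hullcentroid [(0.4979151319312167, -0.28286901693357897)]
```

View pics/topcrop.png

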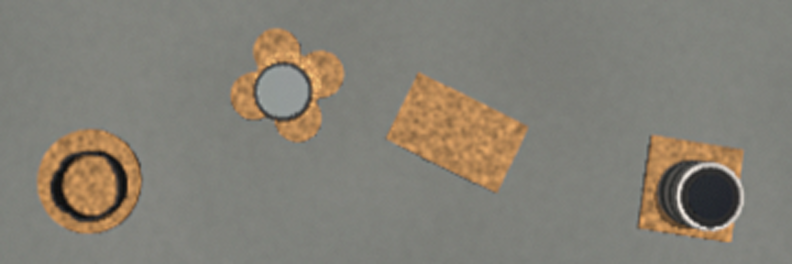

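Run:
```python
from rig import robot
from h import *
im=cv2.imread("pics/top0.png")[:,:,::-1].copy(); info=robot.camera_info("top")
h,cork=masks(im)
V=h[:,:,2]
print('camera c', (-cv2.Rodrigues(info['rvec'])[0].T@info['tvec']))
def blob(m,box,name,z):
    x0,y0,x1,y1=box; mm=np.zeros_like(m); mm[y0:y1,x0:x1]=m[y0:y1,x0:x1]
    cs=cv2.findContours(mm,0,1)[0]; cn=max(cs,key=cv2.contourArea).reshape(-1,2)
    w=cast(info,cn,z)[:,:2].astype(np.float32)
    print(name,'circ',cv2.minEnclosingCircle(w),'ell',cv2.fitEllipse(w))
nc=cv2.bitwise_not(cork)
# filter: non-cork inside pad region -> use low-saturation inside pad or dark rim
blob(cv2.inRange(V,0,85),(262,245,296,279),'filter dark rim',0.018)
blob(cv2.inRange(V,0,70),(172,284,210,322),'hood dark z6',0.006)
blob(cv2.inRange(V,0,70),(172,284,210,322),'hood dark z42',0.042)
blob(cv2.inRange(V,170,255),(440,285,495,330),'lens bright',0.070)
```

```text
camera c [0.55643916 0.01995743 1.03384837]
filter dark rim circ ((0.573499321937561, 0.0829317718744278), 0.023468492552638054) ell ((0.5783575177192688, 0.08300197124481201), (0.045834194868803024, 0.04735244810581207), 178.37376403808594)
hood dark z6 circ ((0.4943969249725342, 0.2535513639450073), 0.033677805215120316) ell ((0.4946233332157135, 0.2531280517578125), (0.058625441044569016, 0.06580793112516403), 12.412025451660156)
hood dark z42 circ ((0.4965699315071106, 0.2453698217868805), 0.032501764595508575) ell ((0.4967884123325348, 0.24496132135391235), (0.05657210946083069, 0.06350302696228027), 12.41201400756836)
lens bright circ ((0.5002849698066711, -0.26557013392448425), 0.05312744155526161) ell ((0.49911078810691833, -0.2681559920310974), (0.07682058215141296, 0.09020458161830902), 172.62274169921875)
```

View pics/scrop.png

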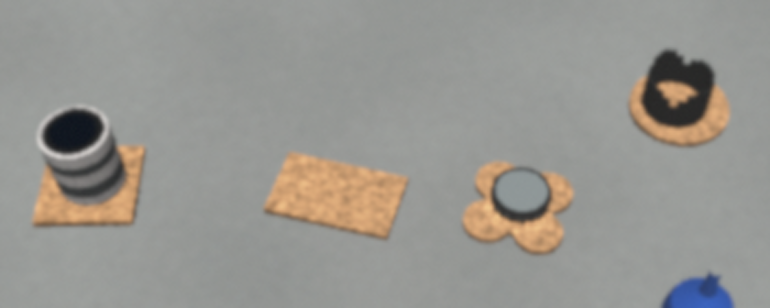

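```bash
cat >> h.py <<'E'
def rot(a):
    c,s=np.cos(a),np.sin(a)
    return np.array([[-s,c,0],[c,s,0],[0,0,-1.]])
E
python3 - <<'E'
from rig import robot
from h import *
s=robot.get_state(); i=robot.camera_info("wrist")
R=cv2.Rodrigues(i['rvec'])[0]; c=-R.T@i['tvec']
print('cam in tool', s['tool_rot'].T@(c-s['ee_pos']), 'axis in tool', s['tool_rot'].T@R.T)
a=np.arctan2(.083,.579)
for p in [(.579,.083),(.546,-.072),(.497,.25),(.498,-.275)]:
    for da in (0,np.pi/2,-np.pi/2):
        q=robot.ik([*p,0.2],rot(np.arctan2(p[1],p[0])+da)); print(p,da,None if q is None else q.round(2))
t=s['time']
robot.move_ptp([.579,.083,.2],rot(a))
s=robot.get_state(); print(s['time']-t,s['ee_pos'])
im=robot.grab_frame("wrist"); cv2.imwrite("pics/w1.png",im[:,:,::-1])
E
```

```text
cam in tool [ 6.89523751e-02 -5.32708445e-06 -1.60009541e-01] axis in tool [[ 3.92341589e-04 -9.70230914e-01 -2.42181379e-01]
 [ 9.99999662e-01  5.55579040e-04 -6.05738160e-04]
 [ 7.22256786e-04 -2.42181060e-01  9.70230804e-01]]
(0.579, 0.083) 0 [-0.6   0.41  0.53  1.76 -0.23  1.04  0.15]
(0.579, 0.083) 1.5707963267948966 [-0.38  0.38  0.23  1.75 -0.1   1.03  1.6 ]
(0.579, 0.083) -1.5707963267948966 [-0.7   0.43  0.65  1.76 -0.3   1.05 -1.37]
(0.546, -0.072) 0 [-0.47  0.37  0.68  1.84 -0.27  1.02  0.19]
(0.546, -0.072) 1.5707963267948966 [-0.38  0.35  0.57  1.84 -0.22  1.01  1.71]
(0.546, -0.072) -1.5707963267948966 [-0.64  0.44  0.92  1.85 -0.4   1.05 -1.26]
(0.497, 0.25) 0 [-0.75  0.33  0.28  1.82 -0.11  1.01  0.04]
(0.497, 0.25) 1.5707963267948966 [-0.54  0.32  0.02  1.81 -0.01  1.01  1.52]
(0.497, 0.25) -1.5707963267948966 [-0.95  0.35  0.53  1.83 -0.21  1.02 -1.44]
(0.498, -0.275) 0 [-0.24  0.48  0.91  1.8  -0.43  1.07  0.32]
(0.498, -0.275) 1.5707963267948966 [-0.23  0.47  0.89  1.8  -0.41  1.07  1.88]
(0.498, -0.275) -1.5707963267948966 [-0.34  0.56  1.09  1.81 -0.55  1.12 -1.14]
2.1083000000000003 [0.57887749 0.08431813 0.19990664]
```

View pics/w1.png

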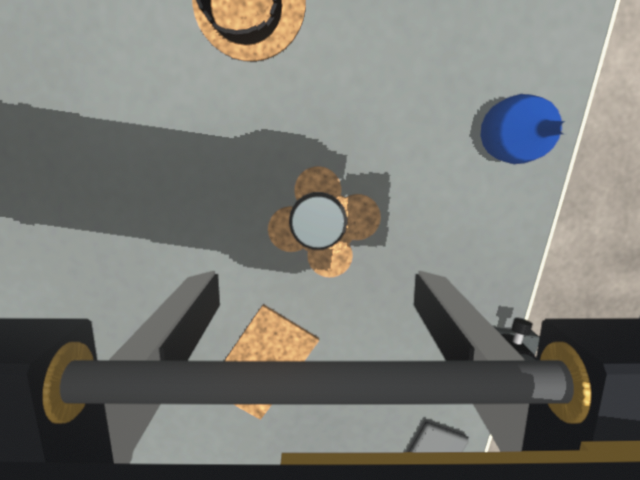

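```bash
cat >> h.py <<'E'
def circ_at(info,m,uv,z):
    "component of mask m containing uv -> circle/ellipse at height z"
    n,l=cv2.connectedComponents(m)
    k=l[int(uv[1]),int(uv[0])]
    mm=((l==k)*255).astype(np.uint8)
    cn=max(cv2.findContours(mm,0,1)[0],key=cv2.contourArea).reshape(-1,2)
    w=cast(info,cn,z)[:,:2].astype(np.float32)
    return k,cv2.fitEllipse(w),cv2.minEnclosingCircle(w),cv2.minAreaRect(w)
def corkm(rgb):
    h=cv2.cvtColor(rgb,cv2.COLOR_RGB2HSV)
    m=cv2.inRange(h,(5,80,40),(20,255,255))
    return cv2.morphologyEx(m,cv2.MORPH_CLOSE,np.ones((5,5)))
E
python3 - <<'E'
from rig import robot
from h import *
info=robot.camera_info("wrist")
im=cv2.imread("pics/w1.png")[:,:,::-1].copy()
h=cv2.cvtColor(im,cv2.COLOR_RGB2HSV); print(h[221,318],h[160,150])
glass=cv2.inRange(h,(0,0,120),(180,70,255)); print('glass',circ_at(info,glass,(318,221),.018))
print('petal',circ_at(info,corkm(im),(318,185),.006))
E
```

```text
[ 90  16 174] [80  8 91]
glass (np.int32(4), ((0.5811939239501953, 0.0831528827548027), (0.044206809252500534, 0.04430391639471054), 116.48751831054688), ((0.5812109112739563, 0.08304475992918015), 0.022658895701169968), ((0.5813421010971069, 0.08324678987264633), (0.04409618303179741, 0.04397386685013771), 8.298354148864746))
petal (np.int32(2), ((0.5865315198898315, 0.08046217262744904), (0.08530401438474655, 0.08857738226652145), 61.654056549072266), ((0.587234377861023, 0.08022105693817139), 0.05172223225235939), ((0.5869978070259094, 0.08011208474636078), (0.08517241477966309, 0.08536654710769653), 63.646785736083984))
```

```bash
cat >> h.py <<'E'
def pick(robot,xy,a,z,up=0.15):
    s=robot.get_state(); t=s['time']; f0=s['force']
    if np.linalg.norm(s['ee_pos'][:2]-xy)>.002 or abs(np.sum(rot(a)*s['tool_rot'])-3)>.01:
        robot.move_ptp([*xy,up],rot(a))
    hit=robot.move_linear([*xy,z+.02],velocity=.12,frame=rot(a))
    hit=robot.move_linear([*xy,z],velocity=.04,threshold=8)
    print('hit',hit,robot.get_state()['ee_pos'])
    robot.gripper_to(0.0)
    s=robot.get_state(); print('opening',s['opening'],'ee',s['ee_pos'],'F',(s['force']-f0).round(1))
    robot.move_linear([*xy,up],velocity=.12)
    s=robot.get_state(); print('lifted opening',s['opening'],'dF',(s['force']-f0).round(2),'dt',s['time']-t)
def place(robot,xy,a,z,up=0.15):
    t=robot.get_state()['time']
    robot.move_ptp([*xy,up],rot(a))
    robot.move_linear([*xy,z+.015],velocity=.1)
    robot.move_linear([*xy,z+.003],velocity=.03)
    hit=robot.move_linear([*xy,z-.001],velocity=.012,threshold=2.5)
    s=robot.get_state(); print('touch',hit,s['ee_pos'],s['opening'],s['force'].round(1))
    robot.pause(.2)
    robot.gripper_to(0.09)
    robot.pause(.1)
    robot.move_linear([*xy,z+.03],velocity=.06)
    robot.move_linear([*xy,.2],velocity=.15)
    s=robot.get_state(); print('t',s['time'],'dt',s['time']-t)
E
python3 - <<'E'
from rig import robot
from h import *
a=np.arctan2(.083,.579)
pick(robot,[.5811,.0831],a,.0275)
im=robot.grab_frame("wrist"); cv2.imwrite("pics/w2.png",im[:,:,::-1]); print(robot.get_state()['time'])
E
```

```text
hit False [0.58112214 0.08298011 0.02745828]
opening 0.05084798280748711 ee [0.58111518 0.08312317 0.02753042] F [ 0.2 -0.9  1.9]
lifted opening 0.05116671384035881 dF [ 0.12 -0.03 -0.23] dt 3.8917
6.25
```

View pics/w2.png

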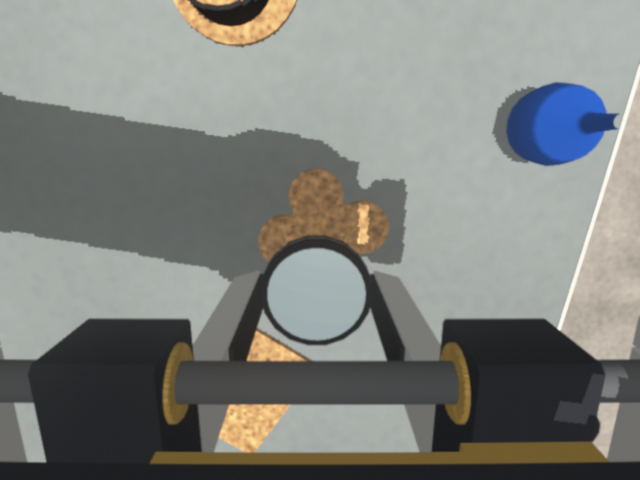

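The filter is held level between the pads at (317,290), and the petal pad is clear of it. Next I park it on the oblong pad, then look at the hood.

Run:
```python
from rig import robot
from h import *
a=np.arctan2(.083,.579)
place(robot,[.546,-.0725],a,.0275)
info=robot.camera_info("wrist"); im=robot.grab_frame("wrist"); cv2.imwrite("pics/w3.png",im[:,:,::-1])
np.save('i3.npy',info,allow_pickle=True)
b=np.arctan2(.25,.497)
robot.move_ptp([.497,.252,.2],rot(b)); 
info=robot.camera_info("wrist"); im=robot.grab_frame("wrist"); cv2.imwrite("pics/w4.png",im[:,:,::-1])
np.save('i4.npy',info,allow_pickle=True)
print('round',circ_at(info,corkm(im),(10,10),.006)[0])
im=robot.grab_frame("top"); cv2.imwrite("pics/top4.png",im[:,:,::-1]);print(robot.get_state()['time'])
```

```text
touch True [ 0.54625966 -0.07249968  0.02736483] 0.051336795994700694 [-0.3  0.2  5.5]
t 11.8583 dt 5.6083
round 0
13.25
```

View pics/w3.png

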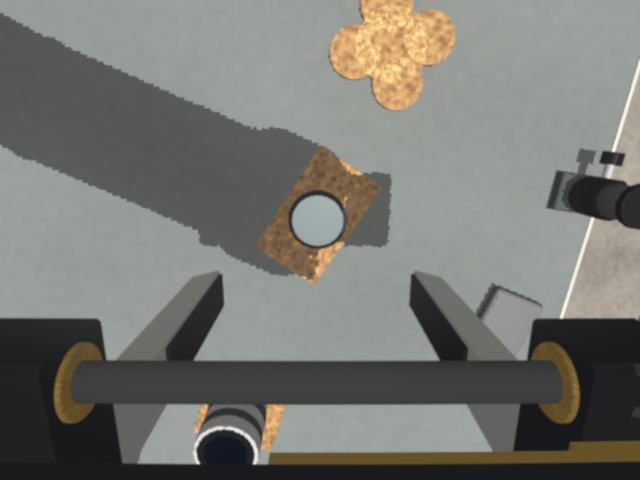

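View pics/w4.png

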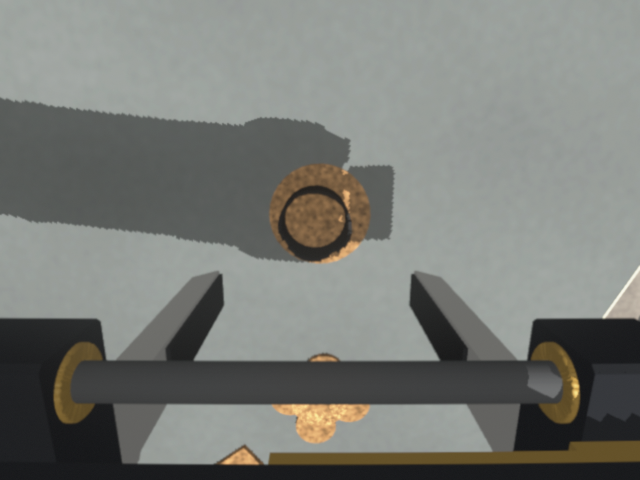

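Run:
```python
from h import *
info=np.load('i4.npy',allow_pickle=True).item()
im=cv2.imread("pics/w4.png")[:,:,::-1].copy()
V=im.max(2); 
print('col',V[178:270:2,316])
print('row222',V[222,268:290],V[222,340:362])
m=cv2.inRange(V,0,50); n,l,s,c=cv2.connectedComponentsWithStats(m[:262]); 
for i in range(1,n):
    if s[i,4]>100: print(s[i])
ck=corkm(im)
cv2.imwrite("pics/m4.png",cv2.resize(np.hstack([im[150:280,255:385,::-1],cv2.cvtColor(m,8)[150:280,255:385]]),None,fx=3,fy=3))
print(circ_at(info,ck,(300,180),.006))
```

```text
col [113 113 114 100  45  35  39  46  95 116 123 134 128 123 129 134 130 122
 118 114 116 122 128 134 134 127 121 121 127 126 121 116 119 122 103  46
  40  41  42  41  43  73 184 165 162 163]
row222 [ 94 104 120 125 119 112 107 105 102  93  67  45  38  38  36  36  48  87
 123 133 132 125] [129 130 126 117  98  64  42  45  57  67  74  89 108 113 113 114 117 116
 117 117 116 115]
[ 279  186   71   74 1257]
(np.int32(1), ((0.4978172779083252, 0.25648263096809387), (0.08527689427137375, 0.08724621683359146), 20.348237991333008), ((0.4997638761997223, 0.254319965839386), 0.04605608433485031), ((0.49934399127960205, 0.25477179884910583), (0.09069128334522247, 0.09007196873426437), 8.052733421325684))
```

View pics/m4.png

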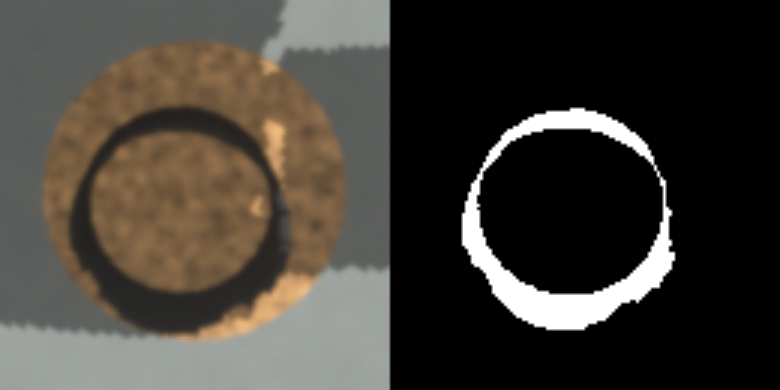

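Run:
```python
from h import *
info=np.load('i4.npy',allow_pickle=True).item()
x=rot(np.arctan2(.25,.497))[:,0]
P=cast(info,[(315.3,185.2),(315.3,247.3)],.006)
print(P, P[0]-.03*x, P[1]+.027*x, np.linalg.norm(P[0]-P[1]))
```

```text
[[0.48430856 0.27637459 0.006     ]
 [0.50993877 0.22507896 0.006     ]] [0.49778964 0.24957421 0.006     ] [0.4978058 0.2491993 0.006    ] 0.057342390463619525
```

Run:
```python
from rig import robot
from h import *
b=np.arctan2(.25,.497); a=np.arctan2(.08,.586)
pick(robot,[.4978,.2494],b,.028)
im=robot.grab_frame("wrist"); cv2.imwrite("pics/w5.png",im[:,:,::-1])
```

```text
hit False [0.49781413 0.24932403 0.02792193]
opening 0.0598582051521867 ee [0.49781844 0.24947941 0.02808409] F [-0.  -0.4  2.5]
lifted opening 0.05954312295132586 dF [-0.56 -0.57 -0.22] dt 3.808299999999999
```

View pics/w5.png

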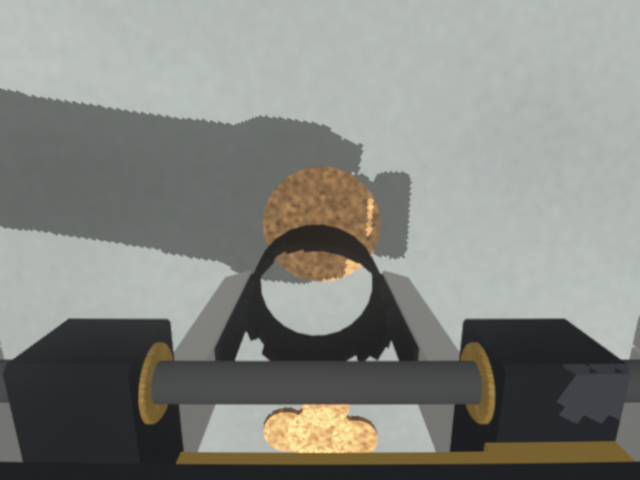

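The hood is held level, with its ring around (317,290). I'll place it on the clover pad, then look at the lens.

Run:
```python
from rig import robot
from h import *
a=np.arctan2(.08,.586)
place(robot,[.5866,.0801],a,.028)
im=robot.grab_frame("wrist"); cv2.imwrite("pics/w6.png",im[:,:,::-1]); np.save('i6.npy',robot.camera_info("wrist"),allow_pickle=True)
p=[.498,-.275]; c=np.arctan2(p[1],p[0])
robot.move_ptp([*p,.22],rot(c))
info=robot.camera_info("wrist"); im=robot.grab_frame("wrist"); cv2.imwrite("pics/w7.png",im[:,:,::-1]); np.save('i7.npy',info,allow_pickle=True)
im=robot.grab_frame("top"); cv2.imwrite("pics/top7.png",im[:,:,::-1])
s=robot.get_state();print(s['time'],s['qpos'].round(2))
```

```text
touch True [0.58677563 0.08013675 0.02806794] 0.05988323843430453 [-1.1  0.5  8.2]
t 22.6917 dt 5.583400000000001
24.2167 [-0.2   0.43  0.84  1.78 -0.36  1.09  0.26]
```

View pics/w6.png

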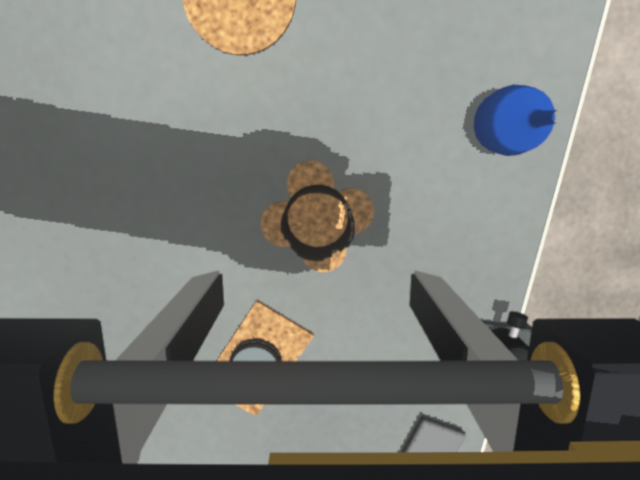

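View pics/w7.png

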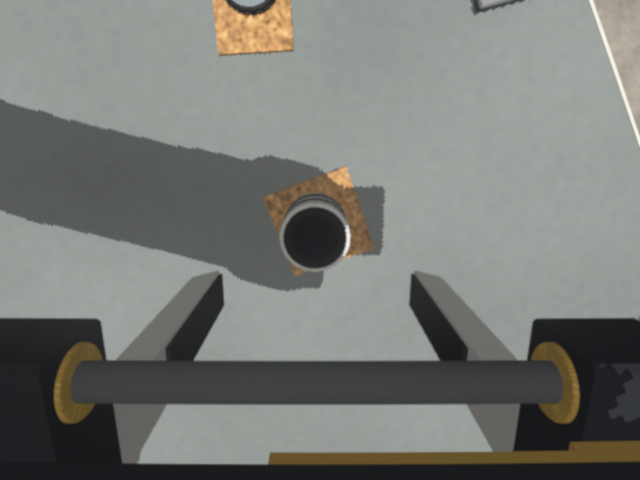

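Run:
```python
from h import *
info=np.load('i7.npy',allow_pickle=True).item()
im=cv2.imread("pics/w7.png")[:,:,::-1].copy(); V=im.max(2)
print(V[235,270:362:3]); print(V[190:280:3,316])
m=cv2.inRange(V,0,45); print('glass',circ_at(info,m,(316,238),.070)[1:3])
print('outer from row/col', cast(info,[(282,234),(351,234),(316,270)],.070))
```

```text
[ 92  92  91 124 121  37  34  34  33  32  33  33  33  33  34  34  34  35
  34  35  36  36  36  39  40 102 241 142 127 120 116]
[113  95  84  69 114 136  50  38  38  35  35  34  34  34  34  33  34  34
  35  35  37  37  37  37  39  40  98 121  96  95]
glass (((0.494961678981781, -0.2795048952102661), (0.04743901640176773, 0.047586455941200256), 171.41676330566406), ((0.49492380023002625, -0.27959686517715454), 0.024283045902848244))
outer from row/col [[ 0.47378558 -0.26429007  0.07      ]
 [ 0.52238384 -0.29091335  0.07      ]
 [ 0.48311249 -0.30407862  0.07      ]]
```

Run:
```python
from h import *
from rig import robot
info=robot.camera_info("top")
im=cv2.imread("pics/top0.png")[:,:,::-1].copy(); V=im.max(2)
print(V[309,440:495]); print(V[285:330,472])
m=cv2.inRange(V,0,60); print('glass',circ_at(info,m,(473,309),.070)[1:3])
i7=np.load('i7.npy',allow_pickle=True).item()
im=cv2.imread("pics/w7.png"); cv2.imwrite("pics/c7.png",cv2.resize(im[150:290,250:390],None,fx=4,fy=4,interpolation=cv2.INTER_CUBIC))
```

```text
[131 102 138 184 201 195 198 141 110  86  50  44  77  71  47  62  83 144
 233 115  51  48  54  49  49  49  48  45  48  47  46  47  49  44  48  47
  44  45  47  47  45  44  45  47  44  59 144 206 147 129 130 132 132 130
 130]
[152 175 181 187 197 212 208 177 140 188 173  81  47  51  49  49  47  46
  45  48  46  47  47  47  49  47  46  48  47  46  45  46  43  44  46  47
  45  45  90 152 187 183 176 153 134]
glass (((0.4945250451564789, -0.280159056186676), (0.04557233303785324, 0.045999057590961456), 113.09679412841797), ((0.49438148736953735, -0.28036046028137207), 0.02379111386835575))
```

View pics/c7.png

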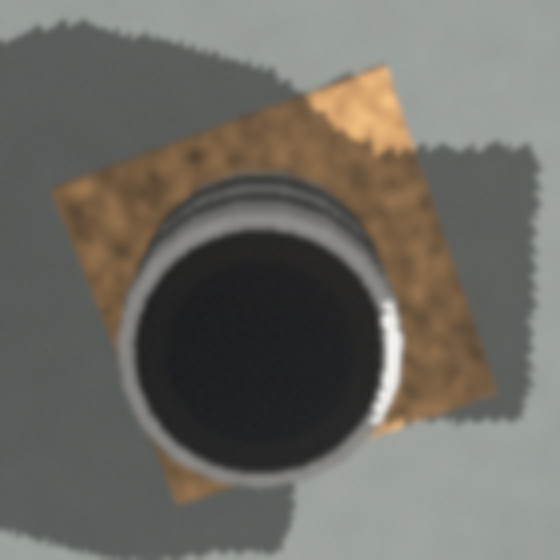

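Glass circle centre agrees between the two views to 1 mm (0.4948, −0.2798). Next I pick up the lens.

Run:
```python
from rig import robot
from h import *
c=np.arctan2(-.275,.498); b=np.arctan2(.25,.497)
pick(robot,[.4948,-.2798],c,.038,up=.17)
im=robot.grab_frame("wrist"); cv2.imwrite("pics/w8.png",im[:,:,::-1]); np.save('i8.npy',robot.camera_info("wrist"),allow_pickle=True)
```

```text
hit False [ 0.4947569  -0.2799342   0.03796999]
opening 0.05785998073515827 ee [ 0.49479783 -0.27980266  0.03805433] F [-1.6  1.7  1.5]
lifted opening 0.057322688701305864 dF [-0.14  1.11 -2.95] dt 3.900000000000002
```

View pics/w8.png

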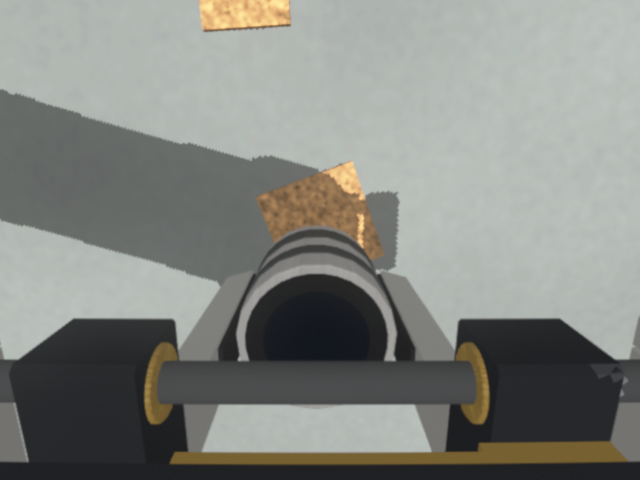

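The lens is gripped upright, with its top at about (317,330). I'll set it on the round pad, then look at it there and again over the filter.

Run:
```python
from rig import robot
from h import *
b=np.arctan2(.25,.497); a=np.arctan2(.083,.579)
place(robot,[.4992,.2538],b,.038,up=.17)
im=robot.grab_frame("wrist"); cv2.imwrite("pics/w9.png",im[:,:,::-1]); i=robot.camera_info("wrist"); np.save('i9.npy',i,allow_pickle=True)
V=im.max(2)
robot.move_ptp([.546,-.0725,.2],rot(a))
im=robot.grab_frame("wrist"); cv2.imwrite("pics/w10.png",im[:,:,::-1]); info=robot.camera_info("wrist")
h=cv2.cvtColor(im,cv2.COLOR_RGB2HSV)
glass=cv2.inRange(h,(0,0,120),(180,70,255)); print('filter',circ_at(info,glass,(318,221),.018)[1:3])
t=robot.grab_frame("top"); cv2.imwrite("pics/top10.png",t[:,:,::-1])
ti=robot.camera_info("top"); print('square top',circ_at(ti,corkm(t),(465,306),.006)[1:])
print(robot.get_state()['time'])
```

```text
touch True [0.49931981 0.25389969 0.03790596] 0.05751073474021664 [-0.5 -0.   7.9]
t 34.9583 dt 6.7916000000000025
filter (((0.5469695925712585, -0.07206796854734421), (0.04421048238873482, 0.044313956052064896), 87.31352996826172), ((0.5469476580619812, -0.07219567894935608), 0.022663645446300507))
square top (((0.6454156637191772, -0.010355304926633835), (1.141797423362732, 1.5108757019042969), 0.6641805171966553), ((0.6711194515228271, -0.011266892775893211), 0.8165796399116516), ((0.6348239183425903, -0.012185096740722656), (0.9915848970413208, 1.3498330116271973), 1.449194073677063))
36.3583
```

View pics/w9.png

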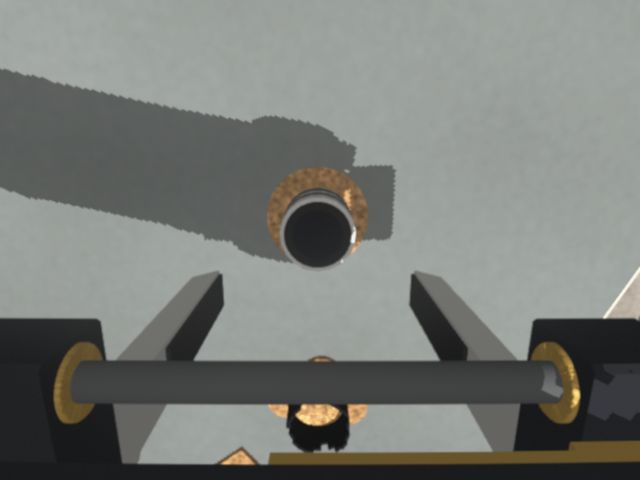

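View pics/top10.png

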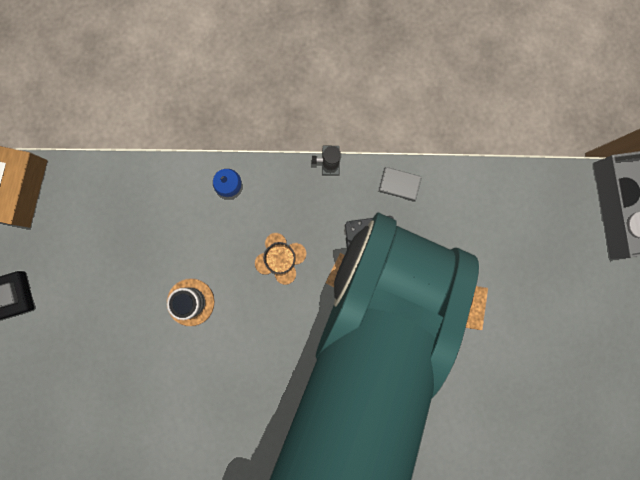

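Run:
```python
from rig import robot
from h import *
c=np.arctan2(-.283,.498)
ti=robot.camera_info("top"); t=cv2.imread("pics/top10.png")[:,:,::-1].copy()
m=cv2.inRange(t.max(2),0,60); print('lens top',circ_at(ti,m,(184,304),.070)[1:3])
robot.move_ptp([.498,-.283,.2],rot(c))
im=robot.grab_frame("wrist"); cv2.imwrite("pics/w11.png",im[:,:,::-1]); info=robot.camera_info("wrist")
print('square',circ_at(info,corkm(im),(318,215),.006)[1:])
i=np.load('i9.npy',allow_pickle=True).item(); w=cv2.imread("pics/w9.png")[:,:,::-1].copy()
print('lens wrist',circ_at(i,cv2.inRange(w.max(2),0,50),(318,235),.070)[1:3])
print(robot.get_state()['time'])
```

```text
lens top (((0.4986182451248169, 0.2534201145172119), (0.04481562227010727, 0.045181360095739365), 165.1249542236328), ((0.49873775243759155, 0.25327742099761963), 0.02352120541036129))
square (((0.49854016304016113, -0.2817216217517853), (0.09747131168842316, 0.09815094619989395), 137.07080078125), ((0.4987486004829407, -0.28224822878837585), 0.058512166142463684), ((0.49861907958984375, -0.2819412648677826), (0.08416419476270676, 0.08383305370807648), 81.55616760253906))
lens wrist (((0.49982577562332153, 0.2535790801048279), (0.04793872684240341, 0.048031631857156754), 132.52093505859375), ((0.49987122416496277, 0.25354090332984924), 0.024424361065030098))
37.275
```

View pics/w11.png

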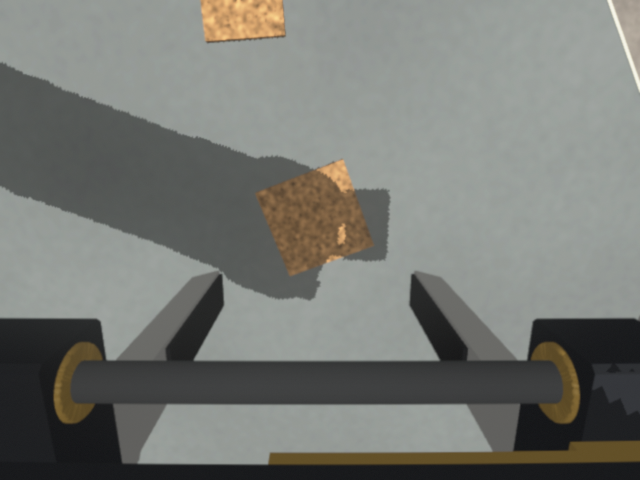

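The lens sits within 1 mm of the round pad's centre in both views. The bare square pad measures 84×84 mm, centred at (0.4986, −0.2819). Now the filter.

Run:
```python
from rig import robot
from h import *
a=np.arctan2(.083,.579); c=np.arctan2(-.283,.498)
pick(robot,[.5466,-.0723],a,.0275)
place(robot,[.4983,-.2824],c,.0275)
im=robot.grab_frame("wrist"); cv2.imwrite("pics/w12.png",im[:,:,::-1]); info=robot.camera_info("wrist")
h=cv2.cvtColor(im,cv2.COLOR_RGB2HSV)
glass=cv2.inRange(h,(0,0,120),(180,70,255)); print('filter',circ_at(info,glass,(318,221),.018)[1:3])
robot.goto_joints([-1.194, 0.417, -0.01, 1.614, 0.005, 1.111, -0.053])
t=robot.grab_frame("top"); cv2.imwrite("pics/top12.png",t[:,:,::-1])
t=robot.grab_frame("scene"); cv2.imwrite("pics/s12.png",t[:,:,::-1])
print(robot.get_state()['time'])
```

```text
hit False [ 0.54660282 -0.07242298  0.02748446]
opening 0.051075516403448186 ee [ 0.54665656 -0.0722725   0.0275313 ] F [0.7 0.3 1.3]
lifted opening 0.05110673616886563 dF [-0.    0.26 -1.19] dt 4.399999999999999
touch True [ 0.49844735 -0.28249614  0.02749848] 0.05133742363877263 [-1.1  0.4  9.1]
t 47.4667 dt 5.791700000000006
filter (((0.49956539273262024, -0.282539039850235), (0.04385818913578987, 0.04409404098987579), 13.945549011230469), ((0.49966585636138916, -0.2826058268547058), 0.022492632269859314))
50.725
```

View pics/top12.png

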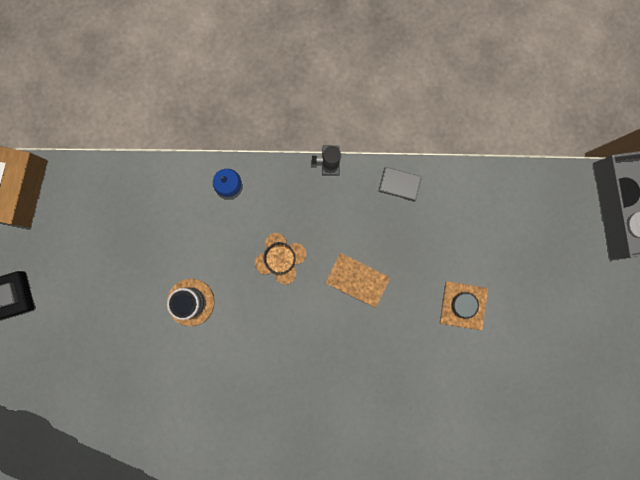

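View pics/s12.png

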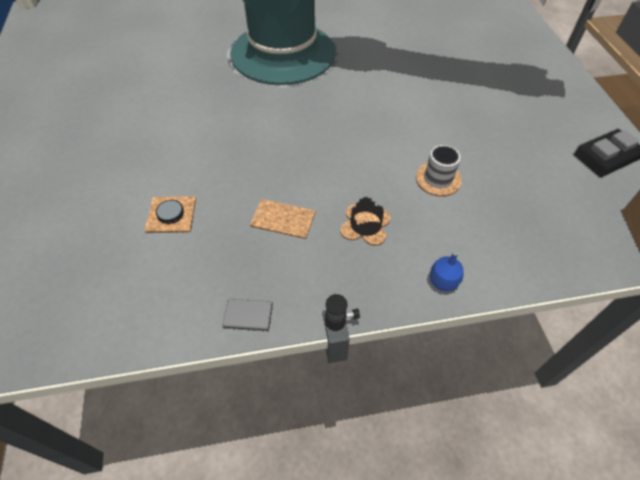

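Both views show the lens upright on the round pad (184,304), the hood on the clover (280,258), the filter on the square (466,305), and the oblong empty. The hood's centring is the last thing to check.

Run:
```python
from h import *
i=np.load('i6.npy',allow_pickle=True).item(); im=cv2.imread("pics/w6.png")[:,:,::-1].copy(); V=im.max(2)
a=np.arctan2(.08,.586); x=rot(a)[:,0]
col=V[:,318].astype(int); r=np.arange(175,270); d=[k for k in r if col[k]<70]; print(d)
row=V[220].astype(int); print([k for k in range(270,365) if row[k]<70])
g=np.where(np.diff(d)>10)[0][0]
P=cast(i,[(318,d[0]-.5),(318,d[g+1]-.5)],.006); print(P[0]-.03*x,P[1]+.027*x)
print('petal pad',circ_at(i,corkm(im),(310,175),.006)[2:])
a0=cv2.imread("pics/top0.png").astype(int);b0=cv2.imread("pics/top12.png").astype(int);D=abs(a0-b0).max(2)
print('blower/case diff',D[160:205,205:250].max(),D[160:205,370:430].max())
```

```text
[np.int64(185), np.int64(186), np.int64(187), np.int64(188), np.int64(189), np.int64(190), np.int64(191), np.int64(192), np.int64(247), np.int64(248), np.int64(249), np.int64(250), np.int64(251), np.int64(252), np.int64(253), np.int64(254), np.int64(255), np.int64(256), np.int64(257), np.int64(258), np.int64(259)]
[282, 283, 284, 285, 286, 287, 348, 349, 350, 351, 352, 353]
[0.58802993 0.08045132 0.006     ] [0.58811619 0.08042337 0.006     ]
petal pad (((0.5868410468101501, 0.08042464405298233), 0.051594145596027374), ((0.5868993997573853, 0.08045149594545364), (0.08500384539365768, 0.08514156192541122), 63.88804626464844))
blower/case diff 6 4
```

All three are centred to about 1 mm, and the blower and case haven't moved. Handing in.

```bash
python3 -c "
from rig import robot
robot.sign_off(); print(robot.get_state()['time'])"
```

```text
the job is handed in; nothing more can be done
the job is handed in; nothing more can be done
```

The three pieces are on their own pads and the job is handed in, at about 51 s on the robot's clock. I parked the filter on the oblong pad, moved the hood to the four-petalled pad and the lens to the round pad. Then I moved the filter to the square pad and took the arm back to its starting pose.

- **Centring:** in the last pictures each piece is within about 1 mm of its pad's centre and the right way up. The wrist and top cameras differ from each other by about 1 mm, so this is as fine as I can measure.
- **Set-downs:** each one was a slow lowering that stopped on light contact at the same height the piece was picked up from, before the gripper opened.
- **Left alone:** the oblong pad is empty, and the top view shows no change around the blower or the card case.
- **Failed checks:** no final check failed. Two early measurements didn't work: the first top-view fits of the lens ring and the hood gave wrong sizes, so I measured both again another way before moving them. One top-view reading of the square pad was blocked by the arm, so I measured that pad with the wrist camera.

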